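# Pack the glass egg and hook the carry case shut

## Task

Pack up the tactile kit: take the frosted glass egg from the top of the grey shelf and stand it in the empty well of the wooden carry case, setting it down rather than dropping it. Then shut the case's lid fully and swing the brass hook down until it is home on its pin. Leave the rest of the set and the shelf's other things where they are.

Things in the scene. Friction and masses are not known exactly. Their poses are not given: they have to be found in the camera images.
- egg: frosted glass egg, 69 mm tall, 49 mm across at its widest (31 mm above its base), standing on a small flat base 22 mm across; about 0.2 kg. Origin: centre of the base; z runs up its axis. It stands on the top tier of the shelf, in any of three places in a row
- shelf: three-tier stacking shelf of moulded grey plastic, 190 (x) by 300 (y) by 270 mm tall, fixed; a rim 8 mm high runs round its top board. Origin: centre of its foot on the table; the top board's upper face is 270 mm above it. The egg, the pop disc and the spinning top stand in a row along its y axis, 90 mm apart
- case: long walnut carry case, 130 (x) by 300 (y) mm, fixed; walls 8 mm thick, open rim 78 mm above the table. Origin: centre of its underside; the hook's pin is on its +x face, the lid is hinged along its -x top edge. A maple insert, top 22 mm above the table, has three round wells along y, 14 mm deep: the egg's (48 mm wide, y = +78 mm, empty) and two 50 mm ones (y = -22, -95 mm; in use)
- egg_well (a point): centre of the floor of the empty well, 8 mm above the table: where the egg's base belongs
- lid_hinge (a point): middle of the lid's hinge line, on the case's -x top edge, 78 mm above the table; the line runs along the case's y axis
- lid (a joint): lid angle in rad: 0 = shut, grows as it opens (1.57 = upright, at most 1.95 = leaning back to the robot); begins wide open. Stiff hinges hold it wherever it is left; closing takes 1 to 5 N at its free edge. The lid is 300 mm wide, 130 mm from hinge to free edge, 18 mm thick (6 mm board, 12 mm rim under it); shut, its top is 96 mm above the table
- lid_edge (a point): middle of the free edge of the lid's outer (upper) face; 130 mm from the hinge line along the lid and 18 mm out from it; its x axis runs from the hinge to the free edge, its z axis out of the outer face
- hook (a joint): hook angle in rad about its rivet: 0 = hanging straight down, its claw home under the pin (a stop); grows as it swings up sideways to the case's +y side (1.57 = level); begins open. A stiff rivet holds it wherever it is left; about 1 N at its end moves it. The claw strikes the pin if the lid is more than 3 mm ajar; once home it holds the lid down
- hook_pivot (a point): hook's rivet, in the middle of the lid's front edge (9 mm below the lid's outer face), 7 mm out from that edge in the plane in which the hook swings; 87 mm above the table when the lid is shut
- hook_end (a point): centre of the 10 mm ball at the hook's tail, 58 mm from the rivet. The hook is a 6 mm brass rod swinging in a plane 7 mm out from the front face; home, its shank hangs 6 mm to the +y side of the pin, the claw passes under the pin and the ball is 30 mm above the table
- catch_pin (a point): brass pin on the case's front face, 5 mm thick and 13 mm long, 40 mm straight below the rivet when the lid is shut; this point is 7 mm out from the face
- pop_disc: teal silicone pop disc, 68 mm across, 15 mm high, on the shelf's top; bystander. Origin: centre of its underside
- spin_top: chrome spinning top in its cork ring, 44 mm across, 51 mm tall, on the shelf's top; bystander. Origin: centre of its underside
- maple_cylinder: maple cylinder with turned rings, 41 mm across, 62 mm tall, in a well of the case; bystander. Origin: centre of its underside
- canister: coral plastic twist-cap canister, 47 mm across, 64 mm tall, in a well of the case; bystander. Origin: centre of its underside
Mind the look-alikes: they are no part of the job. What is shaped like the egg but black is not meant.

How it is judged:
By the outcome, as a careful person would: the job done as asked, in the order asked, and still so for the second after the job is handed in, with the robot touching nothing.
It also fails if it takes over 64 s, if anything falls off the work surface, if the arm or the gripper's body presses on something with over 40 N, if the wrist force passes 120 N, or if a joint passes its speed limit or range.

## Robot

A 6-joint arm with a two-finger parallel gripper is mounted at the origin on the work surface. World frame = base frame: x ahead of the robot, y to its left, z up, the work surface at z = 0. Lengths are in mm, angles in rad, forces in N, time in s.
With the tool pointing down it reaches from about 350 to 950 mm from the base axis. Payload 17.4 kg.
Tool frame: the origin (TCP) lies midway between the tips of the shut fingers; the grasp point (between the pads) lies 19 mm behind it; z points along the fingers, y is the direction in which the jaws open and shut (so a half turn about z gives the same grasp; the last joint's range is limited). The gripper opens to 93 mm and grips with 3 to 60 N. Pads are 15 mm wide; open, the fingers measure 128 mm over their backs; the gripper's body (75 mm by 188 mm) begins 65 mm behind the grasp point.
Start: joints at [1.261, 0.116, 1.442, -0, 1.584, -0.038], TCP at [181.222, 650.224, 218.646] pointing down, gripper open.
Joint ranges: [-2.83, 2.83], [-0.83, 2.19], [0.07, 2.5], [-1.14, 4.28], [0.01, 3], [-2.97, 2.97]. Speed limits (rad/s): [1.89, 1.89, 2.22, 3.14, 3.14, 3.14].

## Interface

Orientations are given as a rotation vector (axis times angle).
In Python, from workcell import robot gives the robot as it stands. The module is installed in compiled form; this text tells all that it offers.
- The arm moves only by the tool servo_tool, never from a script. Its argument "moves" is a list that holds one entry, the list of rows, each a list of 7 numbers: the turn, a rotation vector about the tool's x, y, z in rad, then the shift along the tool's x, y, z in cm, then the closure, from 0 (fully open) to 1 (shut). In form: [[[ax, ay, az, tx, ty, tz, gripper], ...]]. A call has 1 to 20 rows; each row is the pose to reach, as a shift and turn from the pose measured when the call began, along the tool's axes at that moment; what a row does not reach only later rows make up. A row lasts 1/8 s, in which the tool goes at most 62.5 mm and 10.7 degrees, less where a joint would pass 70% of its speed; a pose out of reach is approached as far as the arm can. A call with a gripper value outside its range is refused whole. The fingers move at their own pace and stop on an object; "grip_force" is the grip in N (left out, the last holds). Time passes only in rows, so rows that repeat a pose let the fingers close. It gives the time, the measured TCP pose, the force and the opening at its end, in the units of the state.
- robot.state(): the state, without advancing time (a new reading comes with each control period).
- robot.grab_frame(name): name is "scene" or "top"; returns a dict with "pixels" (400x640x3 uint8, red, green, blue), "camera_matrix" (3x3 intrinsics, pixels), "rvec" (rotation vector, rad) and "tvec" (3), from world to camera coordinates, as OpenCV has them. Camera axes: x right, y down, z forward; pixel columns grow to the right and rows downward; lengths in mm; the calibration is good to about 2 mm. A picture is of the moment at which its call begins. There is no depth.
- robot.sign_off(): hands the job in, once; it reports no verdict.
Trained networks look in the newest picture that a camera, given by its name, has taken for a name from the list of things; names that differ only in an ending like _2 or _b are one class to them, and where a whole thing is asked for, a point or a joint stands for the part that bears it (a point fixed in the world has none). Each returns a list of dicts, best first, with "conf" (0 to 1); they miss things now and then, are a little off and sometimes report something else, mostly with a low value. They report only what shows in the picture. A call takes as long as a camera call. They do not tell look-alikes from the thing itself.
- robot.cut_out(name, camera): "region" (400x640 bool, what is visible of it) and "rect" ([centre column, centre row, width, height] in pixels, round what is visible of it).
- robot.pinpoint(name, camera): "point" ([column, row] in pixels: a listed point, or the origin of a listed thing).
The state is a dict: "time_s": time; "joint_positions": joint angles; "qvel": joint speeds; "joint_torque": joint torques, N m; "tcp_pos": TCP position; "orientation": TCP orientation; "wrist_force": force on the tool from outside, world axes, zero at the start; "ft_torque": the same for the moment, N m; "gripper_width": opening from 0.0 (shut) to 1.0 (fully open).
Only numpy, scipy, OpenCV 4.12 (cv2) and the standard library are available. Lean on these libraries where they do the work, as an engineer would, in place of code of your own. Each camera call takes 0.05 s, during which the arm holds its last target. There are 200 camera calls.

## Working session

There is one attempt and no reset: what is moved stays moved. The work goes in short steps, Python scripts to look and compute and a tool call to move; the robot and the scene stay as the last step left them, time stands still between calls to the robot, and variables do not carry over. Pictures are saved under pics/ and viewed, about 8 in all and at most 12, crops included, and the job is handed in when it is done.

Besides the shell and the picture viewer there is one more tool, called as name(argument=value, ...) on one line, values as JSON. servo_tool: Moves the arm, as the interface text tells. Its arguments: {"type":"object","properties":{"moves":{"type":"array","items":{"type":"array","items":{"type":"array","items":{"type":"number"}}}},"grip_force":{"type":"number"}},"required":["moves"]}

```bash
mkdir -p pics; cat > h.py <<'E'
import numpy as np, cv2
from workcell import robot
from scipy.spatial.transform import Rotation as R
def snap(cam,fn=None,crop=None,scale=1):
    f=robot.grab_frame(cam)
    if fn:
        im=f["pixels"][:,:,::-1]
        if crop: im=im[crop[1]:crop[3],crop[0]:crop[2]]
        cv2.imwrite("pics/"+fn,cv2.resize(im,None,fx=scale,fy=scale,interpolation=cv2.INTER_CUBIC))
    return f
def ray(f,uv):
    Rm=cv2.Rodrigues(np.array(f["rvec"],float))[0];t=np.array(f["tvec"],float).ravel()
    c=-Rm.T@t
    d=Rm.T@np.linalg.solve(np.array(f["camera_matrix"]),[uv[0],uv[1],1.]);return c,d/np.linalg.norm(d)
def atz(f,uv,z):
    c,d=ray(f,uv);return c+d*(z-c[2])/d[2]
def tri(rs):
    A=sum(np.eye(3)-np.outer(d,d) for c,d in rs);b=sum((np.eye(3)-np.outer(d,d))@c for c,d in rs)
    x=np.linalg.solve(A,b);return x,[np.linalg.norm(np.cross(x-c,d)) for c,d in rs]
def proj(f,p):
    return cv2.projectPoints(np.array(p,float).reshape(-1,3),np.array(f["rvec"],float),np.array(f["tvec"],float),np.array(f["camera_matrix"]),None)[0].reshape(-1,2)
def totool(target,Rt=None):
    "shift in cm, turn rotvec, in tool axes"
    s=robot.state();r=R.from_rotvec(s["orientation"])
    sh=r.inv().apply(np.array(target)-s["tcp_pos"])/10
    return sh.round(2),None if Rt is None else (r.inv()*Rt).as_rotvec().round(3)
E
python3 - <<'E'
from h import *
np.set_printoptions(suppress=True,precision=1)
F={c:snap(c,c+"0.png") for c in("scene","top")}
for c in F: print(c,ray(F[c],(320,200)))
for n in "egg shelf case egg_well lid_hinge lid_edge hook_pivot hook_end catch_pin pop_disc spin_top maple_cylinder canister".split():
    P={c:robot.pinpoint(n,c) for c in F}
    for c in F: print(n,c,[(round(p["conf"],2),np.array(p["point"]).round(1).tolist()) for p in P[c][:3]])
    if all(P.values()): print("   tri",*tri([ray(F[c],P[c][0]["point"]) for c in F]))
s=robot.state();print(R.from_rotvec(s["orientation"]).as_matrix(),s["gripper_width"],s["time_s"])
E
```

```text
scene (array([871.4, 362.9, 948.2]), array([-0.3, -0.4, -0.8]))
top (array([ 429.5,  -56.1, 1289.5]), array([ 0.1, -0. , -1. ]))
egg scene [(0.95, [296.0, 107.6]), (0.82, [260.7, 204.5]), (0.66, [337.6, 198.2])]
egg top [(0.68, [332.5, 239.1]), (0.65, [239.6, 195.4]), (0.64, [394.3, 208.6])]
   tri [ 519.5 -148.7  340.4] [np.float64(64.17699682622971), np.float64(64.17699682622973)]
shelf scene [(0.74, [289.7, 157.0])]
shelf top [(0.16, [166.6, 191.2])]
   tri [622.5 103.4 525. ] [np.float64(106.45175902667334), np.float64(106.45175902667347)]
case scene [(0.85, [378.9, 312.1])]
case top [(0.84, [196.2, 195.2])]
   tri [586.9 210.6  11.3] [np.float64(4.8031161888250296), np.float64(4.8031161888248946)]
egg_well scene [(0.74, [399.7, 338.6]), (0.16, [435.4, 256.6])]
egg_well top [(0.96, [169.5, 190.2])]
   tri [592.2 281.2  23.2] [np.float64(2.570532207071803), np.float64(2.570532207071915)]
lid_hinge scene [(0.72, [405.7, 292.3])]
lid_hinge top [(0.63, [190.0, 216.4])]
   tri [525.8 213.9  67.7] [np.float64(1.368002946563108), np.float64(1.3680029465631363)]
lid_edge scene [(0.72, [4
[... 936 characters left out ...]
 np.float64(0.6133076168185919)]
spin_top scene [(0.58, [281.4, 81.3])]
spin_top top [(0.69, [445.7, 213.9])]
   tri [ 521.8 -350.   270.3] [np.float64(1.3905732486834288), np.float64(1.390573248683467)]
maple_cylinder scene [(0.6, [357.0, 277.9]), (0.57, [399.0, 338.3])]
maple_cylinder top [(0.68, [238.9, 193.5]), (0.59, [178.4, 230.7]), (0.25, [200.5, 164.3])]
   tri [587.6 107.7  15.5] [np.float64(2.874569816439982), np.float64(2.874569816439937)]
canister scene [(0.56, [433.5, 258.2])]
canister top [(0.67, [209.3, 194.0])]
   tri [534.3 179.1 245.8] [np.float64(47.78257737408934), np.float64(47.782577374089335)]
[[-1.   0.3  0. ]
 [ 0.3  1.   0. ]
 [ 0.   0.  -1. ]] 1.000507187044831 1.4
```

View pics/scene0.png

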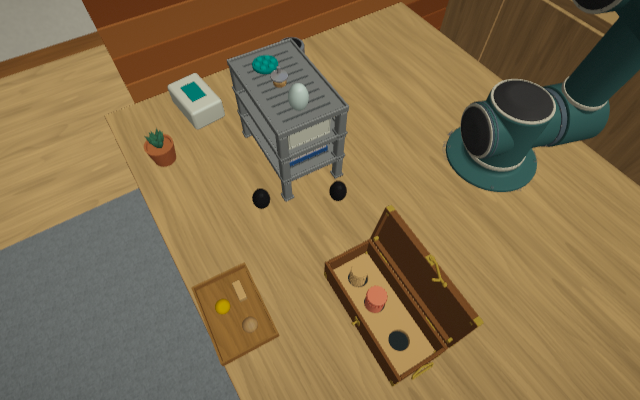

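View pics/top0.png

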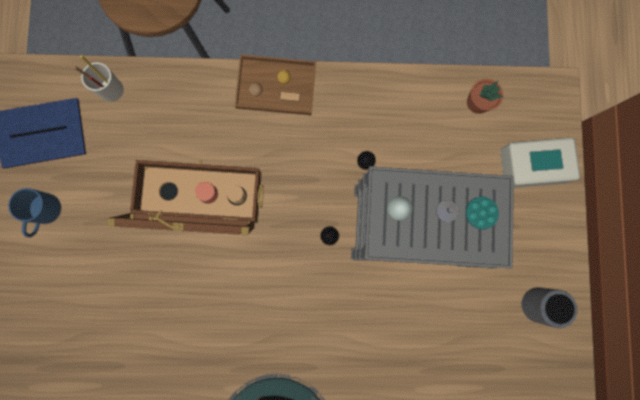

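The scene picture shows three egg shapes: the white frosted egg on the shelf (scene 298,97; top 399,209), and black ones on the table (scene 261,199 and 338,190; top 366,160 and 330,235). Only the white one on the shelf's top fits the description. The case is open with an empty well at scene (399,340). I'll confirm the egg in a crop and fit the poses.

```bash
cat > fit.py <<'E'
from h import *
from scipy.optimize import least_squares
def pts(q):
    x,y,yaw,a,h=q
    u=np.array([np.cos(a),0,np.sin(a)]);n=np.array([-np.sin(a),0,np.cos(a)]);H=np.array([-65,0,78.]);Y=np.array([0,1.,0])
    pv=H+137*u+9*n
    d=dict(egg_well=[0,78,8],maple_cylinder=[0,-95,8],canister=[0,-22,8],lid_hinge=H,catch_pin=[72,0,47],lid_edge=H+130*u+18*n,hook_pivot=pv,hook_end=pv+58*(-n*np.cos(h)+Y*np.sin(h)))
    r=R.from_euler("z",yaw)
    return {k:r.apply(v)+[x,y,0] for k,v in d.items()}
def fit(F,q0,gate=25,verbose=True):
    obs=[]
    p0=pts(q0)
    for c in F:
        for k in p0:
            e=proj(F[c],p0[k])[0]
            P=[p for p in robot.pinpoint(k,c) if np.linalg.norm(np.array(p["point"])-e)<gate]
            if P: obs.append((c,k,min(P,key=lambda p:np.linalg.norm(p["point"]-e))["point"]))
    def res(q):
        p=pts(q);return np.concatenate([proj(F[c],p[k])[0]-o for c,k,o in obs])
    s=least_squares(res,q0,loss="soft_l1",f_scale=1.5)
    if verbose:
        print("q",s.x.round(3))
        for (c,k,o),r in zip(obs,res(s.x).reshape(-1,2)): print(c,k,r.round(1))
    return s.x
E
python3 - <<'E'
from fit import *
F={"scene":snap("scene","egg1.png",(215,30,365,220),3),"top":snap("top")}
q=fit(F,[590,203,0.0,1.85,2.2])
for k,v in pts(q).items(): print(k,v.round(1))
e0=np.array([522,-262,270])
rs=[]
for c in F:
    E=proj(F[c],e0)[0]
    m=min(robot.pinpoint("egg",c),key=lambda p:np.linalg.norm(p["point"]-E)); print(c,m,atz(F[c],m["point"],270)); rs.append(ray(F[c],m["point"]))
    ms=[z for z in robot.cut_out("egg",c) if np.linalg.norm(np.array(z["rect"][:2])-E)<25]
    for z in ms[:1]:
        print("cut",z["rect"],atz(F[c],z["rect"][:2],270+33))
    sp=min(robot.pinpoint("spin_top",c),key=lambda p:p["conf"]*-1);pd=robot.pinpoint("pop_disc",c)[0]
    print("spin",atz(F[c],sp["point"],270),"disc",atz(F[c],pd["point"],270))
print(tri(rs))
E
```

```text
q [ 5.88872e+02  2.02268e+02 -5.70000e-02  1.78100e+00  2.20000e+00]
scene egg_well [-5.4  1.6]
scene maple_cylinder [ 0.1 -1.3]
scene canister [-1.2  0.2]
scene lid_hinge [ 2.6 -2.3]
scene catch_pin [0.2 2.7]
scene lid_edge [ 2.4 -2.1]
scene hook_pivot [-1.1  0.7]
top egg_well [2.2 1. ]
top maple_cylinder [-0.8 -0.4]
top canister [2. 1.]
top lid_hinge [2.1 0.7]
top catch_pin [-1.7 -2.3]
top lid_edge [-0.4  0.7]
top hook_pivot [-2.8 -1.3]
egg_well [593.3 280.1   8. ]
maple_cylinder [583.4 107.4   8. ]
canister [587.6 180.3   8. ]
lid_hinge [524. 206.  78.]
catch_pin [660.8 198.1  47. ]
lid_edge [479.4 208.6 201.4]
hook_pivot [486.7 208.1 210.1]
hook_end [456.1 256.9 203. ]
scene {'point': [296.9, 105.4], 'conf': 0.85} [ 531.25268636 -255.47110537  270.        ]
cut [299.5, 95.4, 22.3, 30.6] [ 525.90497581 -250.24655332  303.        ]
spin [ 619.02548596 -128.5463418   270.        ] disc [ 523.73689412 -420.99482088  270.        ]
top {'point': [394.6, 207.8], 'conf': 0.83} [ 533.71089003 -245.53413703  270.        ]
cut [398.9, 206.8, 23.6, 23.3] [ 532.47842572 -247.99520738  303.        ]
spin [ 532.73447297 -345.6066282   270.        ] disc [ 520.6581468  -425.94886236  270.        ]
(array([ 534.4589736 , -245.26589103,  279.26098597]), [np.float64(2.1899152209750046), np.float64(2.1899152209748767)])
```

View pics/egg1.png

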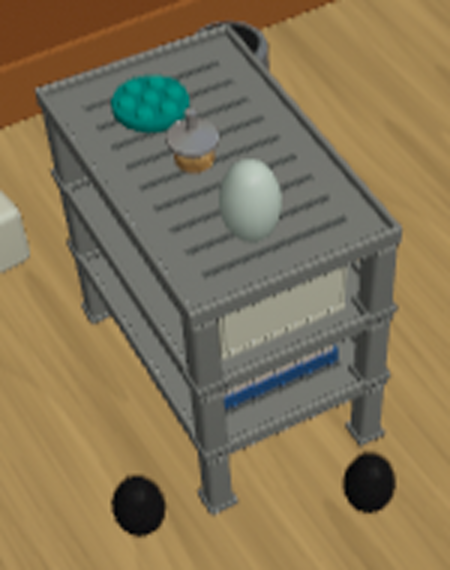

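Confirmed: the white egg on the shelf (crop 250,200) is the one, at about (531,-248,270). Next I refine the well centre and yaw and work out the approach.

```bash
python3 - <<'E'
from fit import *
F={c:snap(c) for c in("scene","top")}
q=[588.9,202.3,-.05,1.78,2.2]
for c in F:
    g=F[c]["pixels"].max(2).astype(float)
    E=proj(F[c],[593,280,20])[0]
    m=np.zeros((400,640),bool);u,v=E.round().astype(int);m[v-14:v+15,u-14:u+15]=1
    ys,xs=np.where(m&(g<75)); 
    n,l,st,ce=cv2.connectedComponentsWithStats((m&(g<75)).astype(np.uint8))
    i=1+np.argmax(st[1:,4]);print(c,st[i],ce[i],"z22",atz(F[c],ce[i],22),"z15",atz(F[c],ce[i],15))
    r=robot.cut_out("case",c)[0]; 
    for n_,z in(("maple_cylinder",70),("canister",72)):
        k=[a for a in robot.cut_out(n_,c) if np.linalg.norm(np.array(a["rect"][:2])-proj(F[c],list(pts(q)[n_][:2])+[40])[0])<20]
        if k: print(n_,k[0]["rect"],atz(F[c],k[0]["rect"][:2],40))
w=-.05
Rt=R.from_matrix(np.column_stack([R.from_euler("z",w).apply(v) for v in([-1,0,0],[0,1,0],[0,0,-1])]))
print(totool([531.5,-248,420],Rt),robot.state()["time_s"])
print(totool([531.5,-248,289],Rt))
print(totool([300,300,400],Rt))
E
```

```text
scene [389 331  20  20 304] [398.22697368 340.375     ] z22 [595.47252837 284.2783422   22.        ] z15 [593.38690109 283.68395991  15.        ]
maple_cylinder [358.9, 274.9, 16.3, 25.1] [584.6849527  112.63676152  40.        ]
canister [378.6, 298.9, 29.4, 24.5] [580.38395589 186.42061162  40.        ]
top [160 183  17  17 217] [168.31797235 190.95391705] z22 [591.98087376 282.27365172  22.        ] z15 [592.87846312 284.14229247  15.        ]
maple_cylinder [238.1, 195.4, 20.8, 22.1] [581.62339617 104.32222912  40.        ]
canister [209.4, 189.6, 24.9, 23.9] [594.92425982 176.06975301  40.        ]
(array([-57.86, -77.12, -20.14]), array([ 0.   , -0.   , -0.222])) 3.1
(array([-57.86, -77.12,  -7.04]), array([ 0.   , -0.   , -0.222]))
(array([-20.84, -30.55, -18.13]), array([ 0.   , -0.   , -0.222]))
```

servo_tool(moves=[[[0,0,-0.1,-10,-16,-18,0.2],[0,0,-0.2,-20.8,-30.5,-18.1,0.2],[0,0,-0.222,-30,-42,-19,0.2],[0,0,-0.222,-40,-54,-20.1,0.2],[0,0,-0.222,-57.9,-77.1,-20.1,0.2],[0,0,-0.222,-57.9,-77.1,-20.1,0.2],[0,0,-0.222,-57.9,-77.1,-20.1,0.2],[0,0,-0.222,-57.9,-77.1,-20.1,0.2],[0,0,-0.222,-57.9,-77.1,-20.1,0.2],[0,0,-0.222,-57.9,-77.1,-20.1,0.2],[0,0,-0.222,-57.9,-77.1,-20.1,0.2],[0,0,-0.222,-57.9,-77.1,-20.1,0.2],[0,0,-0.222,-57.9,-77.1,-20.1,0.2],[0,0,-0.222,-57.9,-77.1,-20.1,0.2],[0,0,-0.222,-57.9,-77.1,-20.1,0.2],[0,0,-0.222,-57.9,-77.1,-20.1,0.2],[0,0,-0.222,-57.9,-77.1,-20.1,0.2],[0,0,-0.222,-57.9,-77.1,-20.1,0.2],[0,0,-0.222,-57.9,-77.1,-20.1,0.2],[0,0,-0.222,-57.9,-77.1,-20.1,0.2]]], grip_force=12)

```text
time_s: 5.6
tcp_pos: [531.7, -246.9, 420.3]
orientation: [0.076, 3.14, -0.001]
wrist_force: [-0.9, 0.2, -0.3]
gripper_width: 0.798
```

servo_tool(moves=[[[0,0,0,0,0.1,5,0.2],[0,0,0,0,0.1,8,0.2],[0,0,0,0,0.1,8.5,0.2],[0,0,0,0,0.1,8.5,0.2]]])

```text
time_s: 6.1
tcp_pos: [531.9, -245.7, 336.6]
orientation: [0.076, 3.139, -0.001]
wrist_force: [0.8, 0.4, -0.1]
gripper_width: 0.799
```

```bash
python3 - <<'E'
from h import *
f=snap("scene","app.png",(215,20,375,140),5)
print(proj(f,[robot.state()["tcp_pos"],[531.5,-248,270],[531.5,-248,339]])-[215,20], robot.state()["tcp_pos"])
E
```

```text
[[82.70158708 66.03762762]
 [83.41054905 87.32792514]
 [82.38376358 64.69829743]] [ 532.04489767 -245.83318734  337.02213854]
```

View pics/app.png

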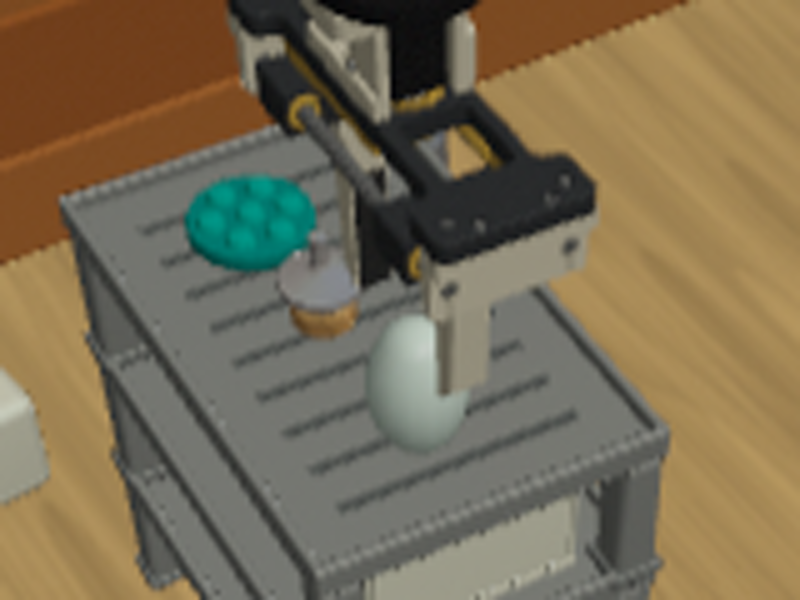

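The egg lies where predicted (crop 417,382), with the fingers straddling it and clear of the top.

servo_tool(moves=[[[0,0,0,0,-0.2,2.5,0.2],[0,0,0,0,-0.2,4.8,0.2],[0,0,0,0,-0.2,4.8,0.2],[0,0,0,0,-0.2,4.8,0.35],[0,0,0,0,-0.2,4.8,0.4],[0,0,0,0,-0.2,4.8,0.45],[0,0,0,0,-0.2,4.8,0.5],[0,0,0,0,-0.2,4.8,0.6],[0,0,0,0,-0.2,4.8,0.6],[0,0,0,0,-0.2,4.8,0.6]]], grip_force=15)

```text
time_s: 7.4
tcp_pos: [532.2, -248.0, 289.3]
orientation: [0.076, 3.138, -0.003]
wrist_force: [-0.3, -1.4, 3.3]
gripper_width: 0.52
```

servo_tool(moves=[[[0,0,0,0,0,-1,0.65],[0,0,0,0,0,-3,0.65],[0,0,0,0,0,-6,0.65],[0,0,0,0,0,-9,0.65]]])

```text
time_s: 7.9
tcp_pos: [531.7, -247.7, 381.5]
orientation: [0.076, 3.137, -0.003]
wrist_force: [1.0, -0.1, -2.5]
gripper_width: 0.517
```

```bash
python3 - <<'E'
from h import *
f=snap("scene"); s=robot.state();print(s["gripper_width"],s["wrist_force"],s["tcp_pos"])
p=np.array(s["tcp_pos"]);E=proj(f,p+[0,0,-19])[0]
for z in robot.cut_out("egg","scene")[:3]: print(z["conf"],z["rect"],E,proj(f,p+[0,0,15])[0])
w=-.05
Rt=R.from_matrix(np.column_stack([R.from_euler("z",w).apply(v) for v in([-1,0,0],[0,1,0],[0,0,-1])]))
for t in([440,-100,380],[480,100,340],[593.3,282.5,180],[593.3,282.5,60]):print(totool(t,Rt))
E
```

```text
0.5155787317795121 [-0.62924469  0.7542367   2.08075671] [ 531.97559977 -247.84329109  385.87884539]
0.84 [258.9, 195.8, 18.1, 20.6] [296.77961556  74.807173  ] [296.18581222  61.83787103]
0.58 [338.8, 191.8, 19.1, 21.7] [296.77961556  74.807173  ] [296.18581222  61.83787103]
0.5 [293.1, 64.3, 12.7, 27.4] [296.77961556  74.807173  ] [296.18581222  61.83787103]
(array([ 9.93, 14.33,  0.26]), array([-0.004,  0.008,  0.002]))
(array([ 6.93, 34.52,  4.21]), array([-0.004,  0.008,  0.002]))
(array([-3.38, 53.35, 20.23]), array([-0.004,  0.008,  0.002]))
(array([-3.28, 53.4 , 32.23]), array([-0.004,  0.008,  0.002]))
```

servo_tool(moves=[[[0,0,0,-0.5,6,0,0.65],[0,0,0,-1,12,0,0.65],[0,0,0,-1.5,18,2,0.65],[0,0,0,-2,24,4,0.65],[0,0,0,-2.5,30,6,0.65],[0,0,0,-3,36,8,0.65],[0,0,0,-3.3,42,10,0.65],[0,0,0,-3.4,48,14,0.65],[-0.004,0.008,0,-3.4,53.3,18,0.65],[-0.004,0.008,0,-3.4,53.3,21,0.65],[-0.004,0.008,0,-3.4,53.3,25,0.65],[-0.004,0.008,0,-3.4,53.3,25.2,0.65],[-0.004,0.008,0,-3.4,53.3,25.2,0.65],[-0.004,0.008,0,-3.4,53.3,25.2,0.65]]])

```text
time_s: 9.75
tcp_pos: [594.7, 281.8, 132.6]
orientation: [0.076, 3.138, 0.002]
wrist_force: [-0.6, 0.0, -2.2]
gripper_width: 0.515
```

```bash
python3 - <<'E'
from h import *
s=robot.state();p=np.array(s["tcp_pos"]);print(p,s["wrist_force"],s["gripper_width"])
f=snap("scene","pl.png",(310,190,490,325+60),4)
print((proj(f,[[p[0],p[1],p[2]-19],[593.3,282.5,22]])-[310,190])*4)
print(totool([593.3,282.5,60]))
E
```

```text
[594.6758658  281.81940348 132.56619153] [-0.58934504  0.03417669 -2.19201166] 0.5152450273107871
[[382.77765676 554.57047136]
 [353.93500761 596.67393482]]
(array([0.15, 0.05, 7.23]), None)
```

View pics/pl.png

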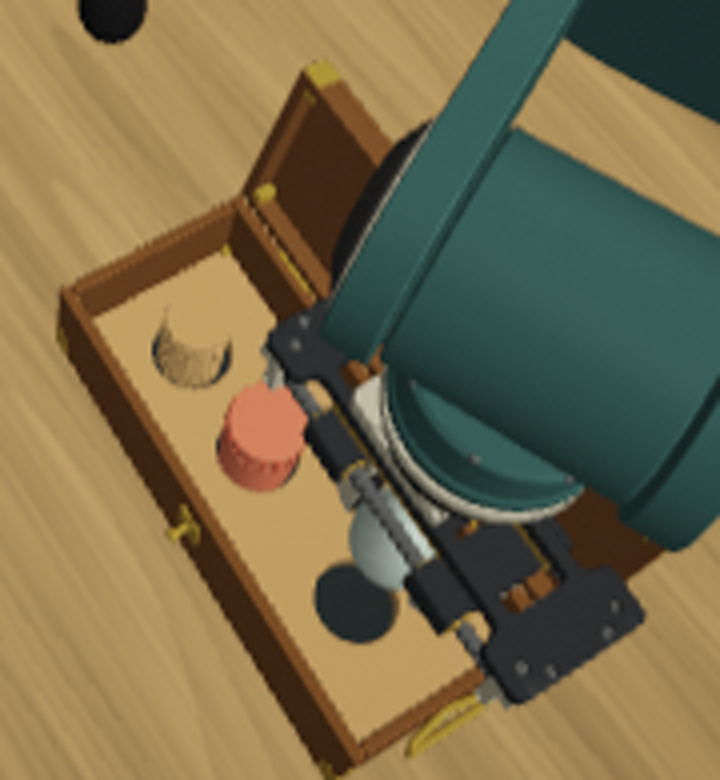

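servo_tool(moves=[[[0,0,0,0.12,0.05,3,0.65],[0,0,0,0.12,0.05,6,0.65],[0,0,0,0.12,0.05,8,0.65],[0,0,0,0.12,0.05,8.5,0.65],[0,0,0,0.12,0.05,8.5,0.65]]])

```text
time_s: 10.42
tcp_pos: [593.9, 282.6, 48.1]
orientation: [0.076, 3.138, 0.003]
wrist_force: [-0.5, -0.4, -1.5]
gripper_width: 0.513
```

```bash
python3 - <<'E'
from h import *
s=robot.state();p=np.array(s["tcp_pos"]);print(p,s["wrist_force"],s["gripper_width"])
f=snap("scene","pl2.png",(340,230,480,335+60),4)
print((proj(f,[[p[0],p[1],p[2]-19],[593.3,282.5,22]])-[340,230])*4)
for n in("lid_edge",): print(robot.pinpoint(n,"scene")[:1])
E
```

```text
[593.92825555 282.60897023  48.05973776] [-0.49363265 -0.38887024 -1.5006397 ] 0.5131982413405387
[[235.43867007 434.44391588]
 [233.93500761 436.67393482]]
[]
```

View pics/pl2.png

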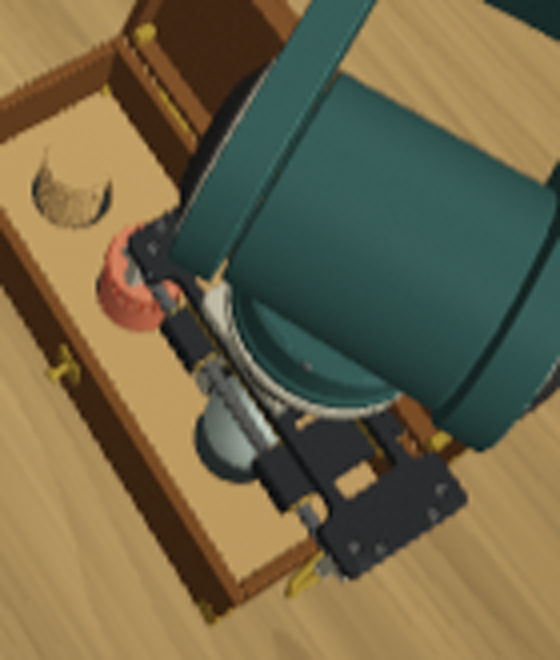

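The egg (crop 225,435) is over the well, with its dark ring showing evenly to its left and below. I lower it gently.

servo_tool(moves=[[[0,0,0,0,0,0.5,0.65],[0,0,0,0,0,1.0,0.65],[0,0,0,0,0,1.4,0.65],[0,0,0,0,0,1.7,0.65],[0,0,0,0,0,1.85,0.65],[0,0,0,0,0,1.95,0.65],[0,0,0,0,0,1.95,0.65]]])

```text
time_s: 11.4
tcp_pos: [594.2, 282.8, 29.1]
orientation: [0.076, 3.137, 0.003]
wrist_force: [0.1, -0.3, -1.3]
gripper_width: 0.518
```

servo_tool(moves=[[[0,0,0,0,0,0.1,0.65],[0,0,0,0,0,0.1,0.65]]])

```text
time_s: 11.65
tcp_pos: [594.2, 282.8, 28.1]
orientation: [0.076, 3.137, 0.003]
wrist_force: [0.2, 0.9, -1.5]
gripper_width: 0.515
```

servo_tool(moves=[[[0,0,0,0,0,0.1,0.65],[0,0,0,0,0,0.1,0.65]]])

```text
time_s: 11.9
tcp_pos: [594.4, 282.8, 27.4]
orientation: [0.077, 3.137, 0.004]
wrist_force: [-0.5, -1.3, 0.3]
gripper_width: 0.517
```

servo_tool(moves=[[[0,0,0,0,0,0.06,0.65],[0,0,0,0,0,0.06,0.65]]])

```text
time_s: 12.15
tcp_pos: [594.6, 282.8, 27.3]
orientation: [0.077, 3.136, 0.004]
wrist_force: [-1.1, -1.9, 4.8]
gripper_width: 0.516
```

Floor contact (+4.8 N) comes exactly at the expected height. I release and rise.

servo_tool(moves=[[[0,0,0,0,0,0,0.46],[0,0,0,0,0,0,0.42],[0,0,0,0,0,0,0.36],[0,0,0,0,0,0,0.3],[0,0,0,0,0,0,0.28],[0,0,0,0,0,-1,0.28],[0,0,0,0,0,-3,0.28],[0,0,0,0,0,-7,0.28],[0,0,0,0,0,-12,0.28],[0,0,0,0,0,-18,0.28],[0,0,0,0,0,-24,0.28],[0,0,0,0,0,-28,0.28],[0,0,0,12,-25,-28,0.9],[0,0,0,20,-31,-28,0.9],[0,0,0,20,-31,-28,0.9],[0,0,0,20,-31,-28,0.9],[0,0,0,20,-31,-28,0.9],[0,0,0,20,-31,-28,0.9]]])

```text
time_s: 14.4
tcp_pos: [376.5, -18.8, 307.2]
orientation: [0.076, 3.134, 0.003]
wrist_force: [0.8, -1.0, 0.4]
gripper_width: 0.131
```

```bash
python3 - <<'E'
from fit import *
s=robot.state();print(s["tcp_pos"],s["wrist_force"],s["gripper_width"])
F={"scene":snap("scene","pl3.png",(300,190,500,390),3),"top":snap("top")}
q=fit(F,[589.5,202.3,-.05,1.78,2.2],gate=40)
for k,v in pts(q).items(): print(k,v.round(1))
for c in F:
  for n in("hook","hook_end"):
    fn=robot.cut_out if n=="hook" else robot.pinpoint
    print(c,n,[ (round(z["conf"],2),z.get("rect",z.get("point"))) for z in fn(n,c)[:3]])
E
```

```text
[376.48790027 -18.7758659  307.20143337] [ 0.81417654 -1.03259062  0.38749162] 0.1310947701186307
q [ 5.87343e+02  2.05386e+02 -6.60000e-02  1.76500e+00 -1.76620e+01]
scene egg_well [-0.4  2.8]
scene maple_cylinder [-0.2 -1.5]
scene canister [0.7 0.3]
scene lid_hinge [-0.7 -1. ]
scene catch_pin [0.1 2.1]
scene lid_edge [ 2.7 -2. ]
scene hook_pivot [1.2 1.3]
scene hook_end [0.  0.2]
top egg_well [3.2 1.4]
top maple_cylinder [ 0.1 -1. ]
top canister [0.2 0.4]
top lid_hinge [1.6 0.4]
top catch_pin [0.3 0. ]
top lid_edge [ 1.3 -1. ]
top hook_pivot [-3.7 -0.9]
egg_well [592.5 283.2   8. ]
maple_cylinder [581.1 110.6   8. ]
canister [585.9 183.4   8. ]
lid_hinge [522.5 209.7  78. ]
catch_pin [659.2 200.7  47. ]
lid_edge [479.8 212.5 202.1]
hook_pivot [487.3 212.  210.7]
hook_end [512.  264.3 214.9]
scene hook [(0.62, [404.4, 294.4, 161.3, 177.1]), (0.49, [439.2, 269.2, 19.1, 27.5])]
scene hook_end [(0.55, [443.1, 283.9])]
top hook [(0.41, [163.3, 220.1, 29.4, 19.0])]
top hook_end []
```

View pics/pl3.png

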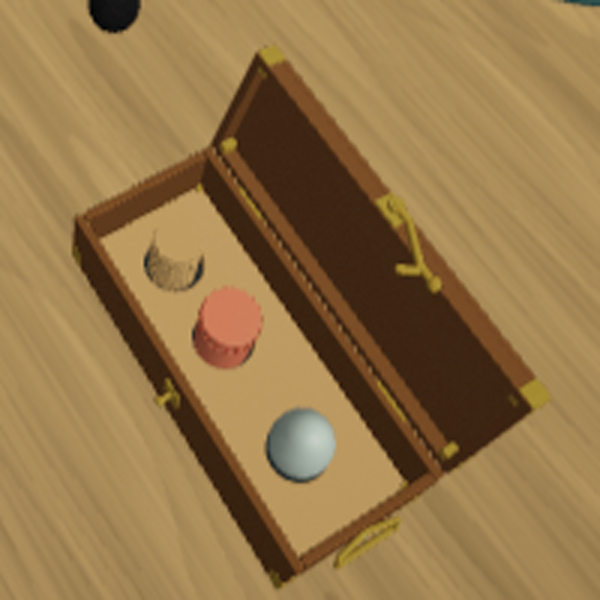

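The egg stands upright in the well (crop 300,445), and the rest of the set is untouched. The hook sits at ~1.19 rad and the lid at ~1.77. Next I go behind the lid with closed fingers.

```bash
python3 - <<'E'
from h import *
w=-.055
Rt=R.from_matrix(np.column_stack([R.from_euler("z",w).apply(v) for v in([-1,0,0],[0,1,0],[0,0,-1])]))
print(totool([455,192,250],Rt),totool([455,192,178],Rt))
E
```

```text
(array([-6.6 , 21.31,  5.65]), array([0.002, 0.005, 0.006])) (array([-6.57, 21.29, 12.85]), array([0.002, 0.005, 0.006]))
```

servo_tool(moves=[[[0,0.005,0.006,-4,6,2,1],[0,0.005,0.006,-5,12,4,1],[0,0.005,0.006,-6,18,5,1],[0.002,0.005,0.006,-6.6,21.3,6,1],[0.002,0.005,0.006,-6.6,21.3,9,1],[0.002,0.005,0.006,-6.6,21.3,12.8,1],[0.002,0.005,0.006,-6.6,21.3,12.8,1],[0.002,0.005,0.006,-6.6,21.3,12.8,1]]])

```text
time_s: 16.5
tcp_pos: [455.8, 192.1, 180.1]
orientation: [0.086, 3.139, 0.002]
wrist_force: [-0.0, -0.3, 0.0]
gripper_width: 0.006
```

servo_tool(moves=[[[0,0,0,-1.5,0,0,1],[0,0,0,-3,0,0,1],[0,0,0,-4.1,0,0,1],[0,0,0,-5.5,0,0,1],[0,0,0,-6.8,0,0,1],[0,0,0,-8.3,0,0.2,1],[0,0,0,-9.8,0,0.6,1],[0,0,0,-10.9,0,1.2,1],[0,0,0,-10.9,0,1.2,1]]])

```text
time_s: 17.62
tcp_pos: [565.2, 185.9, 167.3]
orientation: [0.087, 3.14, 0.001]
wrist_force: [0.0, 0.2, -0.5]
gripper_width: 0.006
```

```bash
python3 - <<'E'
from h import *
s=robot.state();print(s["tcp_pos"],s["wrist_force"],s["time_s"])
f=snap("scene","lid.png",(300,190,500,390),3)
E
```

```text
[565.19054735 185.88892931 167.3283853 ] [ 0.04717878  0.17370131 -0.50468964] 17.625
```

View pics/lid.png

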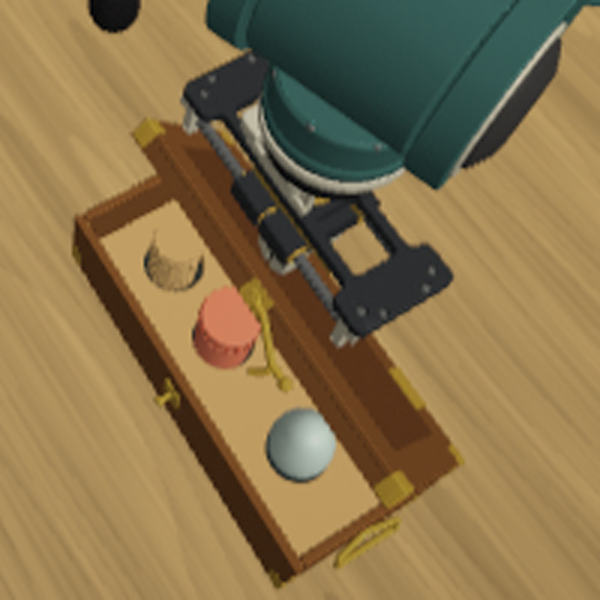

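servo_tool(moves=[[[0,0,0,-1.0,0,0.8,1],[0,0,0,-2,0,1.6,1],[0,0,0,-2.8,0,2.5,1],[0,0,0,-3.5,0,3.6,1],[0,0,0,-4.1,0,4.7,1],[0,0,0,-4.5,0,5.6,1],[0,0,0,-4.8,0,6.4,1],[0,0,0,-4.9,0,6.8,1],[0,0,0,-4.9,0,6.9,1],[0,0,0,-4.9,0,6.9,1]]])

```text
time_s: 18.92
tcp_pos: [613.7, 183.3, 98.9]
orientation: [0.087, 3.14, 0.001]
wrist_force: [0.1, 0.5, 0.7]
gripper_width: 0.002
```

servo_tool(moves=[[[0,0,0,0,0,0.15,1],[0,0,0,0,0,0.3,1],[0,0,0,0,0,0.3,1]]])

```text
time_s: 19.3
tcp_pos: [614.0, 183.4, 96.6]
orientation: [0.087, 3.139, 0.001]
wrist_force: [-0.3, 0.3, 4.4]
gripper_width: 0.004
```

servo_tool(moves=[[[0,0,0,0,0,0.1,1],[0,0,0,0,0,0.15,1],[0,0,0,0,0,0.15,1]]])

```text
time_s: 19.68
tcp_pos: [614.0, 183.4, 96.5]
orientation: [0.087, 3.138, 0.002]
wrist_force: [-5.9, -1.2, 13.0]
gripper_width: 0.002
```

The lid is shut (tip stopped at 96.5 mm against 13 N). I step back to look at the hook.

servo_tool(moves=[[[0,0,0,0,0,-2,1],[0,0,0,2,-2,-7,1],[0,0,0,6,-4,-13,1],[0,0,0,12,-5,-16,1],[0,0,0,16,-6,-16,1],[0,0,0,16,-6,-16,1],[0,0,0,16,-6,-16,1]]])

```text
time_s: 20.55
tcp_pos: [450.8, 132.2, 256.8]
orientation: [0.087, 3.137, 0.002]
wrist_force: [-0.1, -0.5, 0.3]
gripper_width: 0.005
```

```bash
python3 - <<'E'
from fit import *
s=robot.state();print(s["tcp_pos"],s["wrist_force"],s["time_s"])
F={"scene":snap("scene","hook.png",(300,240,460,380),5),"top":snap("top")}
q=fit(F,[588.5,204,-.055,0.01,1.19],gate=30)
P=pts(q)
for k in("catch_pin","hook_pivot","hook_end","lid_edge"):
    print(k,P[k].round(1),(proj(F["scene"],P[k])[0]-[300,240])*5)
    for c in F: print("  ",c,[(round(z["conf"],2),z["point"]) for z in robot.pinpoint(k,c)[:2]])
E
```

```text
[450.84220889 132.2091161  256.79105512] [-0.09239802 -0.49507536  0.31375333] 20.55
q [ 5.85956e+02  2.06883e+02 -8.10000e-02 -1.22000e-01  1.67800e+00]
scene lid_hinge [ 1.4 -0.8]
scene catch_pin [ 2.  -2.2]
scene lid_edge [2.3 1.4]
scene hook_pivot [-3.5  0.1]
scene hook_end [1.1 0.3]
top lid_hinge [-0.1 -0.4]
top catch_pin [ 0.4 -0.1]
top lid_edge [ 1.8 -2.2]
top hook_pivot [ 0.5 -1. ]
top hook_end [-0.3 -0.3]
catch_pin [657.7 201.   47. ] [278.75365049 404.91166689]
   scene [(0.87, [353.8, 323.2])]
   top [(0.95, [199.4, 164.2])]
hook_pivot [657.8 201.   70.2] [283.27170639 390.33078838]
   scene [(0.49, [360.2, 318.0])]
   top [(0.44, [197.4, 163.3]), (0.25, [190.9, 217.3])]
hook_end [663.2 258.4  76.4] [352.10926883 506.56738111]
   scene [(0.67, [369.3, 341.0])]
   top [(0.46, [174.1, 159.5])]
lid_edge [652.  201.5  80. ] [296.69169822 377.78019097]
   scene [(0.94, [357.0, 314.2])]
   top [(0.84, [195.0, 166.1])]
```

View pics/hook.png

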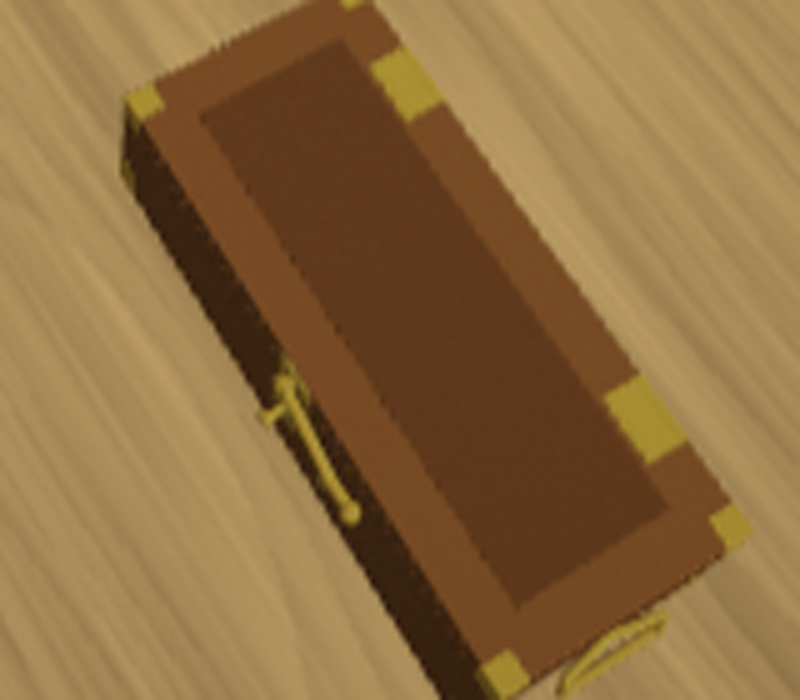

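The lid lies flush, the rivet is at crop (286,383), the ball at (350,513) and the pin's end at (264,418). I refit the hook with the lid angle held at 0.

```bash
python3 - <<'E'
from fit import *
F={c:snap(c) for c in("scene","top")}
ob=[("scene","hook_end",(370,342.5)),("scene","hook_pivot",(357.2,316.6)),("top","hook_end",(174.1,159.5)),("top","hook_pivot",(197.4,163.3)),("top","catch_pin",(199.4,164.2)),("scene","lid_edge",(357.0,314.2)),("top","lid_edge",(195,166.1)),("scene","catch_pin",(353.8,322.4))]
def res(p,w):
    P=pts([p[0],p[1],w,0,p[2]]);return np.concatenate([proj(F[c],P[k])[0]-o for c,k,o in ob])
for w in(-.045,-.06):
    s=least_squares(res,[588,204,1.3],args=(w,),loss="soft_l1");P=pts([s.x[0],s.x[1],w,0,s.x[2]])
    print(w,s.x.round(2),s.cost.round(1),{k:P[k].round(1) for k in("catch_pin","hook_pivot","hook_end")});print(s.fun.reshape(-1,2).round(1).tolist())
w=-.055
Rt=R.from_matrix(np.column_stack([R.from_euler("z",w).apply(v) for v in([-1,0,0],[0,1,0],[0,0,-1])]))
print(totool(P["hook_end"],Rt))
# front face edge line in top view from lid colour: corners
f=F["top"];g=f["pixels"]; 
for u in(150,170,185,215,235,250):
    col=g[145:185,u].astype(int).sum(1);d=np.diff(col);print(u,145+int(np.argmin(d)),[round(x,1) for x in atz(f,(u,145+np.argmin(d)+.5),96)[:2]],end=" ")
E
```

```text
-0.045 [588.09 205.02   1.33] 9.9 {'catch_pin': array([660. , 201.8,  47. ]), 'hook_pivot': array([660. , 201.8,  87. ]), 'hook_end': array([662.5, 258. ,  73.1])}
[[0.4, -1.2], [-0.5, 0.1], [0.2, 0.2], [-1.2, -3.2], [0.2, -1.0], [2.8, -0.3], [0.2, -3.9], [1.3, -0.6]]
-0.06 [587.74 206.14   1.33] 9.7 {'catch_pin': array([659.6, 201.8,  47. ]), 'hook_pivot': array([659.6, 201.8,  87. ]), 'hook_end': array([663. , 258.1,  73.2])}
[[0.2, -1.1], [-0.3, 0.0], [0.1, 0.0], [-1.2, -3.0], [0.1, -0.9], [3.0, -0.3], [0.1, -3.7], [1.5, -0.7]]
(array([-20.47,  13.72,  18.34]), array([ 0.001,  0.002, -0.   ]))
150 158 [np.float64(659.9), np.float64(309.8)] 170 160 [np.float64(656.0), np.float64(262.1)] 185 160 [np.float64(656.8), np.float64(226.5)] 215 163 [np.float64(650.9), np.float64(154.8)] 235 164 [np.float64(649.4), np.float64(107.0)] 250 165 [np.float64(647.7), np.float64(71.0)]
```

servo_tool(moves=[[[0,0,0,-5,4,2,1],[0,0,0,-10,8,4,1],[0,0,0,-15,11,6,1],[0,0,0,-19,13,9,1],[0,0,0,-21,13.7,12,1],[0,0,0,-21,13.7,15,1],[0,0,0,-21,13.7,15.5,1],[0,0,0,-21,13.7,15.5,1],[0,0,0,-21,13.7,15.5,1]]])

```text
time_s: 23.08
tcp_pos: [668.7, 257.7, 103.7]
orientation: [0.087, 3.136, 0.003]
wrist_force: [0.7, -0.5, 0.0]
gripper_width: 0.003
```

```bash
python3 - <<'E'
from h import *
s=robot.state();print(s["tcp_pos"],s["wrist_force"],s["time_s"],s["joint_positions"])
f=snap("scene","hk2.png",(300,240,460,380),5)
print((proj(f,[s["tcp_pos"],[663,258,73]])-[300,240])*5)
E
```

```text
[668.66766777 257.66280305 103.68675996] [ 0.67824518 -0.54213238  0.0362363 ] 23.075 [ 3.32137251e-01  2.51785447e-01  1.47497561e+00  1.75300416e-04
  1.40992157e+00 -1.18342328e+00]
[[348.40554492 496.61808151]
 [350.98816887 507.2387658 ]]
```

View pics/hk2.png

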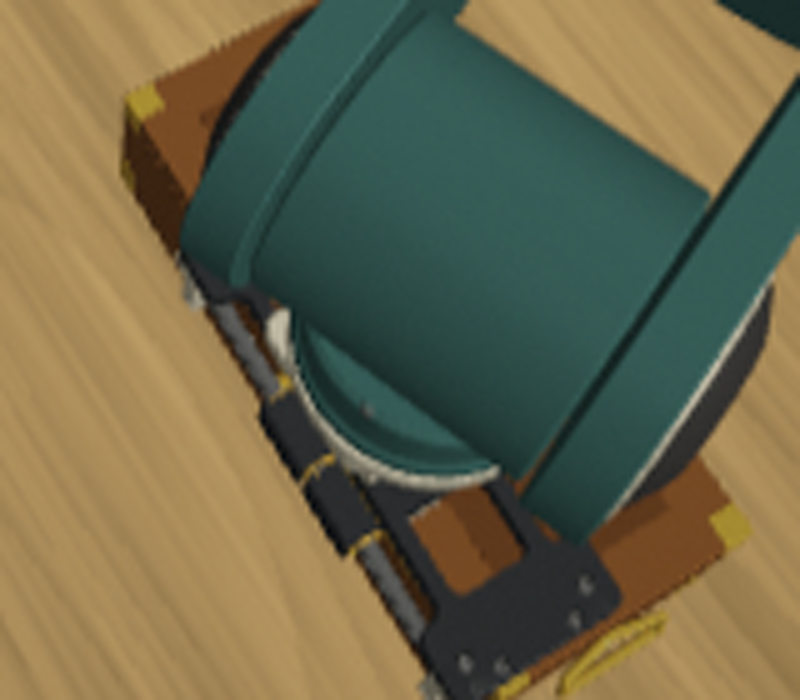

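servo_tool(moves=[[[0,0,0,0,0,1.5,1],[0,0,0,0,0,2.6,1],[0,0,0,0,-0.2,3.2,1],[0,0,0,0,-0.5,3.8,1],[0,0,0,0,-0.8,4.3,1],[0,0,0,0,-1.1,4.8,1],[0,0,0,0,-1.1,4.8,1]]])

```text
time_s: 24.0
tcp_pos: [668.2, 246.4, 55.2]
orientation: [0.087, 3.136, 0.003]
wrist_force: [-0.5, -0.2, -0.5]
gripper_width: 0.003
```

servo_tool(moves=[[[0,0,0,0,-0.4,0.4,1],[0,0,0,0,-0.8,0.8,1],[0,0,0,0,-1.2,1.2,1],[0,0,0,0,-1.5,1.5,1],[0,0,0,0,-1.5,1.5,1]]])

```text
time_s: 24.62
tcp_pos: [667.2, 231.1, 39.8]
orientation: [0.088, 3.137, 0.002]
wrist_force: [0.3, -0.8, 0.1]
gripper_width: 0.007
```

servo_tool(moves=[[[0,0,0,0,0.5,-2,1],[0,0,0,0,2,-8,1],[0,0,0,3,6,-14,1],[0,0,0,9,9,-20,1],[0,0,0,15,9,-24,1],[0,0,0,18,0,-24,1],[0,0,0,21,-6,-24,1],[0,0,0,21,-6,-24,1],[0,0,0,21,-6,-24,1],[0,0,0,21,-6,-24,1]]])

```text
time_s: 25.88
tcp_pos: [453.5, 183.0, 280.1]
orientation: [0.088, 3.135, 0.004]
wrist_force: [-0.1, -0.4, -0.1]
gripper_width: 0.007
```

```bash
cat > hk.py <<'E'
from fit import *
import sys
s=robot.state();print(s["tcp_pos"],s["time_s"])
F={"scene":snap("scene",sys.argv[1],(330,290,400,350),10),"top":snap("top")}
for c in F:
  for k in("hook_pivot","hook_end","lid_edge"):
    print(c,k,[(round(z["conf"],2),z["point"]) for z in robot.pinpoint(k,c)[:2]])
for h in(1.33,.9,.7,.5,.3,0): 
    p=pts([588,205.2,-.051,0,h])["hook_end"];print(h,p.round(1),[proj(F[c],p)[0].round(1).tolist() for c in F])
w=-.051
Rt=R.from_matrix(np.column_stack([R.from_euler("z",w).apply(v) for v in([-1,0,0],[0,1,0],[0,0,-1])]))
print(totool([668,280,110],Rt))
E
python3 hk.py h1.png
```

```text
[453.53930029 183.04562199 280.11616441] 25.875
scene hook_pivot []
scene hook_end []
scene lid_edge [(0.6, [357.9, 312.7])]
top hook_pivot [(0.26, [481.2, 212.8])]
top hook_end [(0.25, [198.0, 196.2])]
top lid_edge [(0.66, [194.6, 163.6])]
1.33 [662.8 257.8  73.2] [[370.2, 341.3], [174.4, 159.6]]
0.9 [662.2 246.9  50.9] [[366.3, 339.2], [181.0, 161.7]]
0.7 [661.8 238.8  42.6] [[363.9, 336.9], [185.0, 162.5]]
0.5 [661.3 229.3  36.1] [[361.3, 333.8], [189.4, 163.3]]
0.3 [660.8 218.6  31.6] [[358.5, 330.2], [194.1, 163.9]]
0 [659.9 201.5  29. ] [[354.4, 323.9], [201.1, 164.6]]
(array([-20.83,  10.86,  16.93]), array([ 0.001,  0.003, -0.004]))
```

View pics/h1.png

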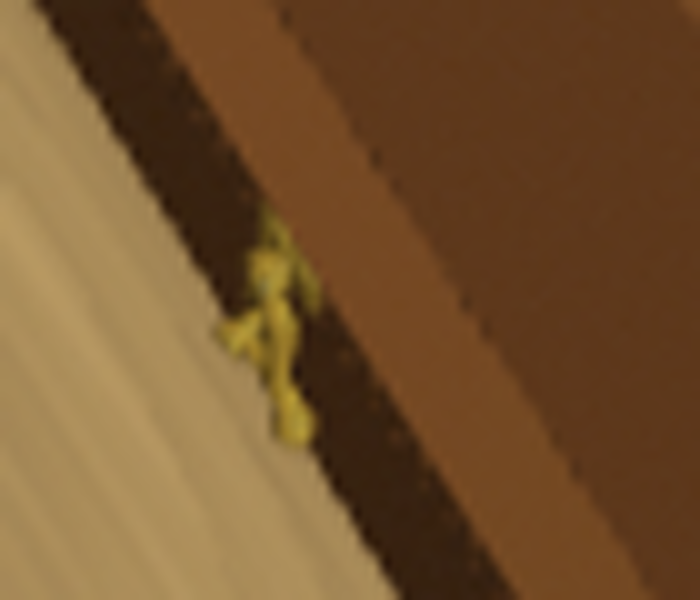

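The ball is at crop (293,425), about 0.38 rad, so the downward push worked. Next is the sideways push from the +y side.

servo_tool(moves=[[[0,0,0,-6,3,3,1],[0,0,0,-12,7,6,1],[0,0,0,-17,10.4,9,1],[0,0,0,-20.8,10.4,12,1],[0,0,0,-20.8,10.4,15,1],[0,0,0,-20.8,10.4,15,1],[0,0,0,-20.8,10.4,19,1],[0,0,0,-20.8,10.4,23,1],[0,0,0,-20.8,10.4,25.2,1],[0,0,0,-20.8,10.4,25.2,1],[0,0,0,-20.8,10.4,25.2,1]]])

```text
time_s: 27.65
tcp_pos: [668.0, 275.8, 29.2]
orientation: [0.087, 3.136, 0.003]
wrist_force: [1.0, -0.2, -0.5]
gripper_width: 0.007
```

servo_tool(moves=[[[0,0,0,0,-1,0,1],[0,0,0,0,-2,0,1],[0,0,0,0,-3,0,1],[0,0,0,0,-3.5,0,1],[0,0,0,0,-4,0,1],[0,0,0,0,-4.5,0,1],[0,0,0,0,-4.5,0,1]]])

```text
time_s: 28.52
tcp_pos: [665.5, 230.6, 29.1]
orientation: [0.087, 3.136, 0.003]
wrist_force: [0.1, -0.3, -0.7]
gripper_width: 0.005
```

servo_tool(moves=[[[0,0,0,0,-0.4,0,1],[0,0,0,0,-0.8,0,1],[0,0,0,0,-0.8,0,1]]])

```text
time_s: 28.9
tcp_pos: [665.2, 226.5, 29.5]
orientation: [0.085, 3.135, 0.013]
wrist_force: [4.6, 30.3, -5.0]
gripper_width: 0.001
```

servo_tool(moves=[[[0,0,0,0,-0.2,0,1],[0,0,0,0,-0.4,0,1],[0,0,0,0,-0.4,0,1]]])

```text
time_s: 29.28
tcp_pos: [665.3, 226.7, 29.8]
orientation: [0.083, 3.133, 0.024]
wrist_force: [6.5, 32.2, -4.4]
gripper_width: 0.004
```

Firm stop at y≈226.6, about where home should be. I back off and look.

servo_tool(moves=[[[0,0,0,0,1.5,0,1],[0,0,0,0,3,0,1],[0,0,0,0,4,-5,1],[0,0,0,0,4,-11,1],[0,0,0,3,4,-17,1],[0,0,0,9,4,-22,1],[0,0,0,15,0,-25,1],[0,0,0,21,-4,-25,1],[0,0,0,21,-4,-25,1],[0,0,0,21,-4,-25,1],[0,0,0,21,-4,-25,1],[0,0,0,21,-4,-25,1]]])

```text
time_s: 30.78
tcp_pos: [452.0, 194.4, 277.0]
orientation: [0.082, 3.134, 0.023]
wrist_force: [0.3, 0.4, -0.3]
gripper_width: 0.006
```

```bash
python3 hk.py h2.png
```

```text
[452.00337289 194.41744867 277.04620341] 30.775
scene hook_pivot [(0.39, [357.5, 317.0])]
scene hook_end [(0.63, [357.4, 329.1]), (0.2, [280.1, 80.3])]
scene lid_edge [(0.87, [361.2, 314.0])]
top hook_pivot []
top hook_end []
top lid_edge [(0.86, [193.6, 165.4]), (0.71, [189.9, 215.9])]
1.33 [662.8 257.8  73.2] [[370.2, 341.3], [174.4, 159.6]]
0.9 [662.2 246.9  50.9] [[366.3, 339.2], [181.0, 161.7]]
0.7 [661.8 238.8  42.6] [[363.9, 336.9], [185.0, 162.5]]
0.5 [661.3 229.3  36.1] [[361.3, 333.8], [189.4, 163.3]]
0.3 [660.8 218.6  31.6] [[358.5, 330.2], [194.1, 163.9]]
0 [659.9 201.5  29. ] [[354.4, 323.9], [201.1, 164.6]]
(array([-21.04,   9.45,  17.05]), array([ 0.015,  0.007, -0.002]))
```

View pics/h2.png

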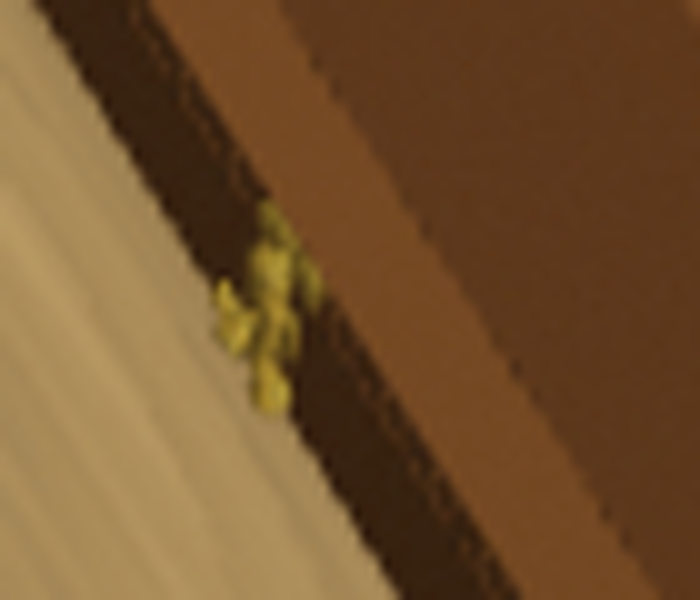

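The ball is at crop (270,390), h≈0.22, so it isn't home. A dashed gap line under the lid's edge suggests the lid is slightly ajar and the claw struck the pin. I'll measure the lid's lift from the saved crops.

```bash
python3 - <<'E'
from fit import *
f=robot.grab_frame("scene")
sh={}
ims={"hook":(cv2.imread("pics/hook.png"),5,(300,240)),"h1":(cv2.imread("pics/h1.png"),10,(330,290)),"h2":(cv2.imread("pics/h2.png"),10,(330,290))}
loc={k:cv2.resize(im,None,fx=1/s,fy=1/s,interpolation=cv2.INTER_AREA).astype(float) for k,(im,s,o) in ims.items()}
# profile across the lid's front rim in local patches: align lid-interior line/edge, via ECC translation on lid region (rightmost part)
ref=loc["hook"][50:110,30:100]
for k in("h1","h2"):
    for nm,sl in(("lid",(slice(0,60),slice(25,70))),("table+case",(slice(20,60),slice(0,25)))):
        a=cv2.cvtColor(ref.astype(np.uint8),6)[sl].astype(np.float32);b=cv2.cvtColor(loc[k].astype(np.uint8),6)[sl].astype(np.float32)
        W=np.eye(2,3,dtype=np.float32);c,W=cv2.findTransformECC(a,b,W,cv2.MOTION_TRANSLATION);print(k,nm,W[:,2],round(c,3))
for a in(0,.02,.05,.1):
    p=pts([588,205.2,-.051,a,.3])["lid_edge"];print(a,p.round(1),proj(f,p)[0])
E
```

```text
h1 lid [-1.0188633 -1.1105247] 0.831
h1 table+case [-0.21301107 -0.6923897 ] 0.967
h2 lid [-1.055302  -1.6260357] 0.838
h2 table+case [-1.8209567 -3.1985817] 0.994
0 [652.9 201.9  96. ] [359.79900971 313.78966246]
0.02 [652.5 201.9  98.6] [360.06640161 313.34732172]
0.05 [651.9 201.9 102.5] [360.50708736 312.65987484]
0.1 [650.5 202.  108.9] [361.34722888 311.45138331]
```

```bash
cat > lidm.py <<'E'
from fit import *
def edges(rows):
    "rows: dict v-> intensity over absolute columns; outer lid edge, subpixel by half-level"
    out={}
    for v,(x,g) in rows.items():
        p=proj(Fm,pts([588,205.2,-.051,0,.3])["lid_edge"])[0]
        u0=p[0]+(v-p[1])*SL
        xs=np.arange(u0-8,u0+8.01,.1);y=np.interp(xs,x,g);d=np.gradient(cv2.GaussianBlur(y.reshape(1,-1),(0,0),5).ravel())
        out[v]=xs[np.argmax(d)]
    return out
Fm=robot.grab_frame("scene")
r=R.from_euler("z",-.051)
A,B=[proj(Fm,r.apply([65,y,96])+[588,205.2,0])[0] for y in(-100,100)]
SL=(B[0]-A[0])/(B[1]-A[1])
def load(fn,s,o):
    im=cv2.imread("pics/"+fn);g=cv2.resize(im,None,fx=1/s,fy=1/s,interpolation=cv2.INTER_AREA)[:,:,2].astype(float)
    return {o[1]+i:(np.arange(g.shape[1])+o[0],g[i]) for i in range(g.shape[0])}
now={i:(np.arange(640),Fm["pixels"][i,:,0].astype(float)) for i in range(400)}
V=list(range(294,308))+list(range(338,348))
E0=edges({v:z for v,z in load("hook.png",5,(300,240)).items() if v in V})
k=SL  # horizontal shift per angle
dp=lambda a:(lambda p:p[0]-SL*p[1])(proj(Fm,pts([588,205.2,-.051,a,.3])["lid_edge"])[0])
for n,L in(("h1",load("h1.png",10,(330,290))),("h2",load("h2.png",10,(330,290))),("now",now)):
    E=edges({v:z for v,z in L.items() if v in V});d=np.array([E[v]-E0[v] for v in V])
    m=np.median(d);print(n,"shift px",m.round(2),"iqr",np.percentile(d,[25,75]).round(2),"-> lift mm",(m/(dp(.02)-dp(0))*2.6).round(1))
p=[E0[v]-(proj(Fm,pts([588,205.2,-.051,0,.3])["lid_edge"])[0][0]+(v-proj(Fm,pts([588,205.2,-.051,0,.3])["lid_edge"])[0][1])*SL) for v in V];print("hook.png vs model",np.median(p))
w=-.051
Rt=R.from_matrix(np.column_stack([R.from_euler("z",w).apply(v) for v in([-1,0,0],[0,1,0],[0,0,-1])]))
print(totool([640,185,105],Rt))
E
python3 lidm.py
```

```text
h1 shift px 0.0 iqr [0. 0.] -> lift mm 0.0
h2 shift px 0.6 iqr [0.38 0.73] -> lift mm 2.9
now shift px 0.6 iqr [0.3  0.73] -> lift mm 2.9
hook.png vs model -0.8499999999983743
(array([-18.75,  -0.18,  17.4 ]), array([ 0.015,  0.007, -0.002]))
```

The lid was flush (0 mm) after the first push, and my 30 N sideways push lifted it 2.9 mm. That equals the claw's 3 mm play under the pin, and the shank is offset 6 mm to +y, so the hook is probably home with the lid hanging on the claw. I'll press the lid down near its free edge.

servo_tool(moves=[[[0.015,0.007,0,-6,0,2,1],[0.015,0.007,0,-12,-0.2,5,1],[0.015,0.007,0,-17,-0.2,9,1],[0.015,0.007,0,-18.7,-0.2,14,1],[0.015,0.007,0,-18.7,-0.2,17,1],[0.015,0.007,0,-18.7,-0.2,17.4,1],[0.015,0.007,0,-18.7,-0.2,17.7,1],[0.015,0.007,0,-18.7,-0.2,17.9,1],[0.015,0.007,0,-18.7,-0.2,17.9,1]]])

```text
time_s: 32.4
tcp_pos: [639.8, 185.1, 101.1]
orientation: [0.082, 3.139, 0.001]
wrist_force: [0.7, -0.1, -0.2]
gripper_width: 0.006
```

servo_tool(moves=[[[0,0,0,0,0,0.15,1],[0,0,0,0,0,0.3,1],[0,0,0,0,0,0.4,1],[0,0,0,0,0,0.4,1]]])

```text
time_s: 32.9
tcp_pos: [639.8, 185.1, 97.0]
orientation: [0.083, 3.139, 0.001]
wrist_force: [0.5, -0.3, 0.5]
gripper_width: 0.004
```

servo_tool(moves=[[[0,0,0,0,0,0.1,1],[0,0,0,0,0,0.2,1],[0,0,0,0,0,0.25,1],[0,0,0,0,0,0.25,1]]])

```text
time_s: 33.4
tcp_pos: [639.9, 185.1, 96.4]
orientation: [0.082, 3.138, 0.002]
wrist_force: [-7.4, -3.3, 16.5]
gripper_width: 0.012
```

servo_tool(moves=[[[0,0,0,0,0,-2,1],[0,0,0,2,0,-7,1],[0,0,0,6,0,-13,1],[0,0,0,12,0,-17,1],[0,0,0,18,0,-18,1],[0,0,0,18.7,0,-18,1],[0,0,0,18.7,0,-18,1],[0,0,0,18.7,0,-18,1]]])

```text
time_s: 34.4
tcp_pos: [453.3, 194.7, 276.0]
orientation: [0.083, 3.138, 0.002]
wrist_force: [-0.4, -0.2, -0.4]
gripper_width: 0.007
```

```bash
python3 lidm.py; python3 hk.py h3.png | head -8; python3 - <<'E'
from h import *
# brass blob centroid of the ball end: lowest yellow pixels near hook, compare h1..h3
for n in("h1","h2","h3"):
    im=cv2.imread(f"pics/{n}.png").astype(int);b,g,r=im[...,0],im[...,1],im[...,2]
    m=((g-b>70)&(g>90)&(r-g<45)).astype(np.uint8);m[:, :150]=0
    k,l,st,ce=cv2.connectedComponentsWithStats(m)
    i=1+np.argmax(st[1:,4]);ys,xs=np.where(l==i);lo=ys>ys.max()-45
    print(n,st[i],"ball px",330+xs[lo].mean()/10-.5+.05,290+ys[lo].mean()/10-.5+.05)
E
```

```text
h1 shift px 0.0 iqr [0. 0.] -> lift mm 0.0
h2 shift px 0.6 iqr [0.38 0.73] -> lift mm 2.9
now shift px 0.0 iqr [0. 0.] -> lift mm 0.0
hook.png vs model -0.8499999999983743
(array([-1.865e+01,  1.000e-02,  1.710e+01]), array([ 0.001,  0.002, -0.002]))
[453.41361619 194.63951989 275.6021676 ] 34.45
scene hook_pivot [(0.54, [360.5, 315.0])]
scene hook_end [(0.53, [358.6, 330.2])]
scene lid_edge [(0.82, [356.5, 312.8]), (0.42, [290.6, 157.6])]
top hook_pivot []
top hook_end [(0.67, [193.8, 167.0])]
top lid_edge [(0.79, [196.2, 162.7])]
1.33 [662.8 257.8  73.2] [[370.2, 341.3], [174.4, 159.6]]
h1 [ 255  253   55  191 3917] ball px 358.9481981981982 331.62792792792794
h2 [ 257  249   35   97 1791] ball px 357.26215277777777 321.32673611111113
h3 [ 255  253   37   94 1901] ball px 357.23710743801655 321.47578512396694
```

The lid is flush again (pixel-identical to shut). I nudge the hook again, gently, to verify it is at its stop.

servo_tool(moves=[[[0,0,0,-6,3,2,1],[0,0,0,-12,6,5,1],[0,0,0,-17,8,8,1],[0,0,0,-21.1,8,11,1],[0,0,0,-21.1,8,15,1],[0,0,0,-21.1,8,15,1],[0,0,0,-21.1,8,19,1],[0,0,0,-21.1,7.5,23,1],[0,0,0,-21.1,6.7,24.4,1],[0,0,0,-21.1,6.2,24.4,1],[0,0,0,-21.1,5.7,24.4,1],[0,0,0,-21.1,5.2,24.4,1],[0,0,0,-21.1,5.2,24.4,1]]])

```text
time_s: 36.48
tcp_pos: [667.2, 235.5, 33.2]
orientation: [0.083, 3.137, 0.002]
wrist_force: [0.4, 0.4, -0.3]
gripper_width: 0.003
```

servo_tool(moves=[[[0,0,0,0,-0.2,0,1],[0,0,0,0,-0.3,0,1],[0,0,0,0,-0.3,0,1]]])

```text
time_s: 36.85
tcp_pos: [667.0, 232.4, 33.2]
orientation: [0.083, 3.137, 0.002]
wrist_force: [0.2, 0.0, -0.3]
gripper_width: 0.006
```

servo_tool(moves=[[[0,0,0,0,-0.15,0,1],[0,0,0,0,-0.2,0,1],[0,0,0,0,-0.2,0,1]]])

```text
time_s: 37.22
tcp_pos: [666.9, 230.4, 33.1]
orientation: [0.083, 3.137, 0.002]
wrist_force: [0.1, 0.1, -0.1]
gripper_width: 0.005
```

servo_tool(moves=[[[0,0,0,0,-0.1,0,1],[0,0,0,0,-0.2,0,1],[0,0,0,0,-0.2,0,1]]])

```text
time_s: 37.6
tcp_pos: [666.8, 228.3, 33.1]
orientation: [0.084, 3.137, 0.002]
wrist_force: [0.7, 0.4, -0.1]
gripper_width: 0.007
```

servo_tool(moves=[[[0,0,0,0,-0.1,0,1],[0,0,0,0,-0.15,0,1],[0,0,0,0,-0.15,0,1]]])

```text
time_s: 37.98
tcp_pos: [666.7, 226.9, 33.1]
orientation: [0.083, 3.137, 0.002]
wrist_force: [-0.1, 0.3, -0.6]
gripper_width: 0.004
```

servo_tool(moves=[[[0,0,0,0,-0.1,0,1],[0,0,0,0,-0.1,0,1]]])

```text
time_s: 38.22
tcp_pos: [666.7, 226.7, 33.2]
orientation: [0.083, 3.137, 0.004]
wrist_force: [1.7, 7.4, -2.4]
gripper_width: 0.002
```

servo_tool(moves=[[[0,0,0,0,-0.1,0,1],[0,0,0,0,-0.1,0,1]]])

```text
time_s: 38.48
tcp_pos: [666.7, 226.6, 33.2]
orientation: [0.082, 3.137, 0.007]
wrist_force: [1.7, 9.2, -2.4]
gripper_width: 0.003
```

It stops hard (7–9 N) at the same place with the lid flush. I back off and check the ball's extent numerically.

servo_tool(moves=[[[0,0,0,0,1,0,1],[0,0,0,0,2.5,0,1],[0,0,0,0,3.5,-5,1],[0,0,0,0,3.5,-11,1],[0,0,0,3,3.5,-17,1],[0,0,0,9,3.5,-22,1],[0,0,0,15,0,-25,1],[0,0,0,21,-4,-25,1],[0,0,0,21,-4,-25,1],[0,0,0,21,-4,-25,1],[0,0,0,21,-4,-25,1]]])

```text
time_s: 39.85
tcp_pos: [454.3, 197.2, 282.4]
orientation: [0.082, 3.136, 0.007]
wrist_force: [0.6, -0.2, 0.1]
gripper_width: 0.005
```

```bash
python3 lidm.py|sed -n 3p; python3 - <<'E'
from fit import *
f=robot.grab_frame("scene");I=f["pixels"].astype(int)
print([(round(z["conf"],2),z["point"]) for z in robot.pinpoint("hook_end","scene")[:2]])
for h in(.38,.2,.1,0):
    P=pts([588,205.2,-.051,0,h]);print(h,"ball",proj(f,P["hook_end"])[0].round(1),"pin",proj(f,P["catch_pin"])[0].round(1),"piv",proj(f,P["hook_pivot"])[0].round(1))
def asc(J,o):
    r,g,b=J[...,0],J[...,1],J[...,2]
    m=(g-b>55)&(r-g<38)&(g>75)
    # background wood has b higher; print mask
    for v in range(310,338): print(v,"".join("#" if m[v-o[1],u-o[0]] else "." for u in range(346,368)))
print("now");asc(I,(0,0))
im=cv2.imread("pics/h1.png")[:,:,::-1];print("h1");asc(cv2.resize(im,(70,60),interpolation=cv2.INTER_AREA).astype(int),(330,290))
E
```

```text
now shift px 0.0 iqr [0. 0.] -> lift mm 0.0
[(0.62, [358.1, 329.9])]
0.38 ball [359.6 331.7] pin [355.1 321.7] piv [356.7 316.6]
0.2 ball [357.1 328.1] pin [355.1 321.7] piv [356.7 316.6]
0.1 ball [355.8 326. ] pin [355.1 321.7] piv [356.7 316.6]
0 ball [354.4 323.9] pin [355.1 321.7] piv [356.7 316.6]
now
310 ......................
311 ......................
312 ...........#..........
313 ...........##.........
314 ............#.........
315 .........#####........
316 .........######.......
317 .........####.#.......
318 .........####..#......
319 ......##..###..#......
320 ......##..###.........
321 ......#######.........
322 ......####.###........
323 ......###.##.#........
324 ......###.##..........
325 .......#..##..........
326 .........###..........
327 .........###..........
328 ..........###.........
329 ..........###.........
330 ..........###.........
331 ..........##..........
332 ......................
333 ......................
334 ......................
335 ......................
336 ......................
337 ......................
h1
310 ......................
311 ......................
312 ...........#..........
313 ...........##.........
314 ............#.........
315 .........#####........
316 .........######.......
317 .........####.#.......
318 ..........###..#......
319 ..........###..#......
320 ..........###.........
321 .........####.........
322 ......########........
323 ......####.###........
324 ......#######.........
325 .......######.........
326 .........####.........
327 ...........##.........
328 ...........##.........
329 ...........###........
330 ...........###........
331 ............###.......
332 ............###.......
333 ............###.......
334 ............###.......
335 ......................
336 ......................
337 ......................
```

The numbers agree that the hook is home:
- The claw now shows on the far side of the pin (352,319), where it was not before.
- The lid could lift only ~3 mm before the claw held it.
- The ball's ~11–14 mm offset to +y matches a 58 mm tail ending 30 mm above the table.
- The lid is flush and the arm is clear.

I hand the job in.

```bash
python3 -c "
from workcell import robot
s=robot.state();print(s['time_s'],s['wrist_force']);print(robot.sign_off())"
```

```text
40.0 [-0.08820441 -0.35907373 -1.05611107]
the job is handed in; nothing more can be done
None
```

I handed the job in at 40.0 s: the egg is in its well, the lid is shut, and the brass hook is, as far as I can tell, home on its pin.

- **Egg:** I set it down at 4.8 N of floor contact, at the expected height. A picture taken afterwards showed it upright in the well with the other pieces undisturbed.
- **Lid:** it stopped under a firm press at 96.4–96.5 mm, where 96 mm is shut. The last picture matched the shut position with no measurable lift.
- **Hook:** it meets a hard stop at 7–9 N, and the claw shows on the far side of the pin.

**What disagreed:**
- My first sideways push on the hook reached about 32 N and lifted the lid about 2.9 mm. I pressed it flush again and rechecked the hook gently.
- The ball at the hook's tail appears 11–14 mm to the +y side, not straight under the rivet. That fits its stated height of 30 mm, so I took the hook as home, but this comes from low-resolution images. I had used all 12 picture views by then, so I checked it from pixel data only.

The inside of the case could not be seen once the lid was closed.

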